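# Unblock a latching foot pedal and press it down to its stop

### The job

Take the wooden chock out from under the raised foot pedal and lay it flat in the green tray. Then press the pedal down onto its stop until the spring latch catches it, so that it stays down by itself when you let go; the stop is set to a different height each time, so feel for it, and never push on the pad with more than 45 N. Do not disturb the tin, the jar, the tape or the tape measure.

Things in the scene. Friction and masses are not known exactly. Their poses are not given: they have to be found in the camera images.
- pedal_unit: Foot pedal unit, fixed to the bench. Blue base plate 10 mm high, x -145..+115, y -100..+50 mm from the origin (on the bench, on the pedal's centre line). x runs from the pedal's free end to its hinge. Under the free end a red rubber stop at x -78; beyond the nose at x -139..-95 an aluminium latch housing 34 mm wide, up to 82 mm high. Stop and latch together are set higher or lower by up to 7 mm
- hinge (a point): Pedal hinge axis (parallel to the unit's y), 55 mm above the bench, 90 mm from the unit's origin; cheeks stand up to 76 mm. The pedal is a steel plate 80 mm wide and 10 mm thick reaching 170 mm from here, plus a narrow nose to 195 mm; as found it rises from the hinge by 0.26 rad, its free end about 100 mm high
- treadle (a joint): Pedal angle, rad: 0 raised as found, grows when pressed, level at 0.26. The return spring takes about 6 N at the pad at first and 9 N when down, up to 15 N as it passes the latch just before the stop. It meets the stop between 0.2 and 0.32, and latches about 2 mm before; a steady 20 N on the pad, with the chock away, means the stop is reached. The rubber gives about 1 mm per 8 N at the pad
- pedal_pad: Black ribbed rubber pad on the pedal, 76 x 70 x 8 mm, where to press: its origin is the centre of its underside, its z axis is the normal of the pedal (tilted with it), x points along the pedal to the hinge. Its centre is 130 mm from the hinge axis
- pad_top (a point): Centre of the pad's top face
- chock: Loose wooden bar 36 (x) x 150 (y) x 55 mm (z), 0.12 kg; origin: centre of its underside. It stands on the base plate across and under the pedal, which it blocks, and sticks out some 80 mm from under it on the unit's -y side (towards the robot). Draw it out along its length before lifting, as the pedal is above it
- tray: Green open tray fixed on the bench, 170 (x) x 220 (y) x 30 mm outside, walls and floor 4 mm; origin: centre of its underside; y is its long side
- parts_tin: Yellow tin 43 x 63 x 68 mm, a bystander; origin: centre of its underside
- bolt_jar: Glass jar of bolts with a brown lid, 66 mm across, 102 mm high, a bystander; origin: centre of its underside
- tape_roll: Roll of black tape lying flat, 68 mm across, 22 mm high, a bystander; origin: centre of its underside
- tape_measure: Yellow tape measure 36 x 76 x 62 mm, a bystander; origin: centre of its underside

How it is judged:
By the outcome, as a careful person would: the job done as asked, in the order asked, and still so for the second after the job is handed in, with the robot touching nothing.
It also fails if it takes over 64 s, if anything falls off the work surface, if the arm or the gripper's body presses on something with over 40 N, if the wrist force passes 120 N, or if a joint passes its speed limit or range.

### The arm

A 6-joint arm with a two-finger parallel gripper is mounted at the origin on a cart in front of the work surface, level with it; the furniture and walls round the work are solid. World frame = base frame: x ahead of the robot, y to its left, z up, the work surface at z = 0. Lengths are in m, angles in rad, forces in N, time in s.
With the tool pointing down it reaches from about 0.275 to 0.825 m from the base axis. Payload 4.9 kg.
Tool frame: the origin (TCP) lies midway between the tips of the shut fingers; the grasp point (between the pads) lies 19 mm behind it; z points along the fingers, y is the line along which they close (so a half turn about z gives the same grasp; the last joint's range is limited). The gripper opens to 85 mm and grips with 20 to 120 N. Pads are 22 mm wide; open, the fingers measure 114 mm over their backs; the gripper's body (76 mm by 85 mm) begins 54 mm behind the grasp point. The pads swing forward as they close: fully open they stand 13 mm farther back than shut.
Start: joints at [1.076, 0.326, -0.193, 1.052, 0, 1.437], TCP at [0.194, 0.515, 0.231] pointing down, gripper open.
Joint ranges: [-2.65, 2.65], [-0.97, 1.79], [-1.3, 1.35], [-1.93, 2.1], [-1.47, 1.37], [-3.14, 3.14]. Speed limits (rad/s): [2.57, 2.57, 3.14, 3.14, 3.14, 3.14].

### API

Orientations are given as a rotation vector (axis times angle).
In Python, from bench import manip, vision, sign_off gives the robot as it stands.
- The arm moves only by the tool step_arm, never from a script. Its argument "rows" is a list that holds one entry, the list of rows, each a list of 4 numbers: the shift along the tool's x, y, z scaled (see below), then the turn about the tool's z scaled (see below). A call has 1 to 8 rows; each row shifts and turns the commanded pose from where the row before left it, along the tool's axes as they then stand; what a row does not reach is not made up. The controller multiplies each number of a shift by 800 mm and each number of a turn by 0.5 rad. A row lasts 1/10 s, in which the tool goes at most 50 mm and 8.59 degrees, less where a joint would pass 70% of its speed; a pose out of reach is approached as far as the arm can. A call with a number of a shift or a turn outside -1 to 1 is refused whole. A call with a gripper value outside its range is refused whole. "claw" is the closure, from -1 (fully open) to 1 (shut), set as the call begins (left out, the last holds). The fingers move at their own pace and stop on an object; the grip force is fixed at half the most. Time passes only in rows, so rows that do not move let the fingers close. It gives the time, the measured TCP pose, the force, the opening and the grip force at its end, in the units of the state.
- manip.get_obs(): the state, without advancing time (a new reading comes with each control period).
- vision.grab_frame(name): name is "side" or "top" or "wrist"; returns the picture (420x560x3 uint8, red, green, blue); there is no depth.
- vision.camera_params(name): a dict with "K" (3x3 intrinsics, pixels), "world_from_camera" (4x4, takes a point from camera to world coordinates). Camera axes: x right, y down, z forward; pixel columns grow to the right and rows downward; lengths in m; the calibration is good to about 2 mm. A picture is of the moment at which its call begins: read the wrist's pose just before it. camera_params takes no time and is no camera call; for the wrist camera it gives the pose at the moment of the call.
- sign_off(): hands the job in; it is judged then, once.
Trained networks look in the newest picture that a camera, given by its name, has taken for a name from the list of things; names that differ only in an ending like _2 or _b are one class to them, and where a whole thing is asked for, a point or a joint stands for the part that bears it (a point fixed in the world has none). Each returns a list of dicts, best first, with "score" (0 to 1); they miss things now and then, are a little off and sometimes report something else, mostly with a low value. They report only what shows in the picture. A call takes as long as a camera call.
- vision.search_frame(camera, name): "xyz" ([x, y, z] in m, in world coordinates, good to about 4 mm: the middle of the surface that is visible of it).
- vision.mark_of(camera, name): "xyz" ([x, y, z] in m, in world coordinates, good to about 4 mm: a listed point, or the origin of a listed thing).
The state is a dict: "clock": time; "joint_pos": joint angles; "joint_vel": joint speeds; "tau": joint torques, N m; "tool_pos": TCP position; "tcp_rot": TCP orientation; "contact_force": force on the tool from outside, world axes, zero at the start; "torque": the same for the moment, N m; "finger_gap": opening from 0.0 (shut) to 1.0 (fully open); "grasp_force": force on a finger pad.
Only numpy, scipy, OpenCV 4.12 (cv2) and the standard library are available. Lean on these libraries where they do the work, as an engineer would, in place of code of your own. Each camera call takes 0.05 s, during which the arm holds its last target. There are 200 camera calls.

## Working session

There is one attempt and no reset: what is moved stays moved. The work goes in short steps, Python scripts to look and compute and a tool call to move; the robot and the scene stay as the last step left them, time stands still between calls to the robot, and variables do not carry over. Pictures are saved under pics/ and viewed, at most 10 in all, crops included, and the job is handed in when it is done.

Besides the shell and the picture viewer there is one more tool, called as a command line: name --argument value ..., lists and objects as JSON in quotes. step_arm: Moves the arm, as the interface text tells. Its arguments: {"type":"object","properties":{"rows":{"type":"array"},"claw":{"type":"number"}},"required":["rows"]}

```bash
mkdir -p pics; cat > h.py <<'E'
from bench import manip, vision, sign_off
import numpy as np, cv2
from scipy.spatial.transform import Rotation as R
def save(cam,n):
    im=vision.grab_frame(cam); cv2.imwrite(f'pics/{n}.png',im[:,:,::-1]); return im
E
python3 - <<'E'
from h import *
o=manip.get_obs();print(o['clock'],o['tool_pos'],o['tcp_rot'],R.from_rotvec(o['tcp_rot']).as_matrix().round(3).tolist(),o['contact_force'])
a=save('top','top0');b=save('side','side0')
cv2.imwrite('pics/both.png',cv2.resize(np.hstack([a,b]),(800,300))[:,:,::-1])
for c in('top','side'):
    p=vision.camera_params(c);print(c,p['K'],p['world_from_camera'])
    for n in['pedal_unit','hinge','pedal_pad','pad_top','chock','tray','parts_tin','bolt_jar','tape_roll','tape_measure']:
        r=vision.mark_of(c,n); print(c,n,[(np.round(q['xyz'],3).tolist(),round(q['score'],2)) for q in r[:2]])
E
```

```text
0.0 [0.19388535 0.51409982 0.23051886] [-5.63604926e-01 -3.09008600e+00  2.47334149e-03] [[-0.936, 0.353, -0.001], [0.353, 0.936, -0.001], [0.0, -0.002, -1.0]] [0.9727362  0.21537455 0.05598202]
top [[453.74646485   0.         279.6848495 ]
 [  0.         453.74646485 208.29460183]
 [  0.           0.           1.        ]] [[-0.00184984 -0.99744677  0.07138997  0.35925797]
 [-0.99992641  0.00270095  0.01182722  0.25354525]
 [-0.01198985 -0.07136284 -0.99737836  1.44982265]
 [ 0.          0.          0.          1.        ]]
top pedal_unit [([0.566, 0.284, 0.001], 0.7), ([0.546, 0.552, -0.001], 0.58)]
top hinge [([0.563, 0.193, 0.059], 0.79)]
top pedal_pad [([0.563, 0.32, 0.092], 0.8)]
top pad_top [([0.565, 0.317, 0.099], 0.75), ([0.562, 0.195, 0.059], 0.42)]
top chock []
top tray [([0.562, -0.105, -0.0], 0.87)]
top parts_tin [([0.568, 0.129, 0.001], 0.51)]
top bolt_jar [([0.494, 0.606, -0.002], 0.64)]
top tape_roll [([0.287, 0.236, 0.0], 0.8)]
top tape_measure [([0.544, 0.554, -0.001], 0.88)]
side [[488.57647593   0.         274.41452983]
 [  0.         488.57647593 215.07321168]
 [  0.           0.           1.        ]] [[-0.87435212 -0.24169811  0.42082109 -0.14701851]
 [-0.48486284  0.47154519 -0.73658208  1.27839352]
 [-0.02040567 -0.84807261 -0.52948697  0.84300753]
 [ 0.          0.          0.          1.        ]]
side pedal_unit [([0.558, 0.283, 0.002], 0.73)]
side hinge [([0.562, 0.196, 0.059], 0.68)]
side pedal_pad [([0.563, 0.316, 0.099], 0.64)]
side pad_top []
side chock [([0.518, 0.305, 0.008], 0.85)]
side tray [([0.564, -0.104, 0.001], 0.86)]
side parts_tin [([0.57, 0.132, -0.002], 0.7)]
side bolt_jar [([0.496, 0.609, 0.003], 0.56)]
side tape_roll [([0.292, 0.232, -0.002], 0.66)]
side tape_measure []
```

View pics/top0.png

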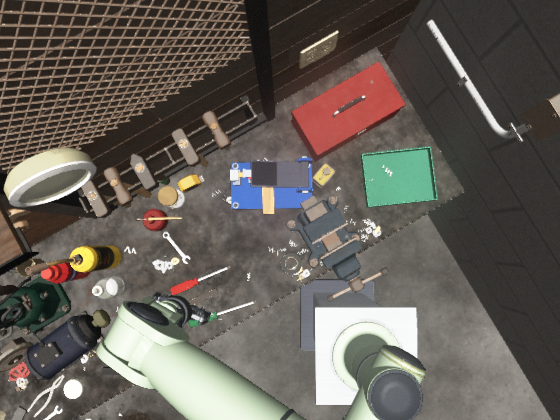

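View pics/side0.png

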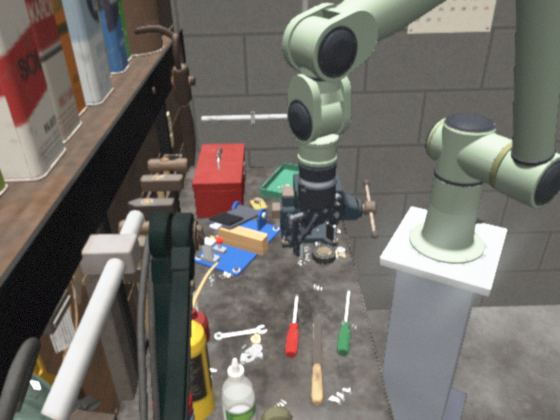

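The top view shows the pedal unit at about (270,185), with the chock sticking out at (268,200). The tray is at (400,177), the tin at (323,175), the tape at (292,264), and a vise at (330,240). In the side view the chock is at (243,237). I'll measure the vise and zoom in on the pedal.

```bash
python3 - <<'E'
from h import *
a=cv2.imread('pics/top0.png')[140:310,215:445];b=cv2.imread('pics/side0.png')[160:290,185:385]
a=cv2.resize(a,None,fx=3.4,fy=3.4,interpolation=cv2.INTER_CUBIC);cv2.imwrite('pics/ca.png',a)
b=cv2.resize(b,None,fx=4,fy=4,interpolation=cv2.INTER_CUBIC);cv2.imwrite('pics/cb.png',b)
E
```

```text
(no output)
```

View pics/ca.png

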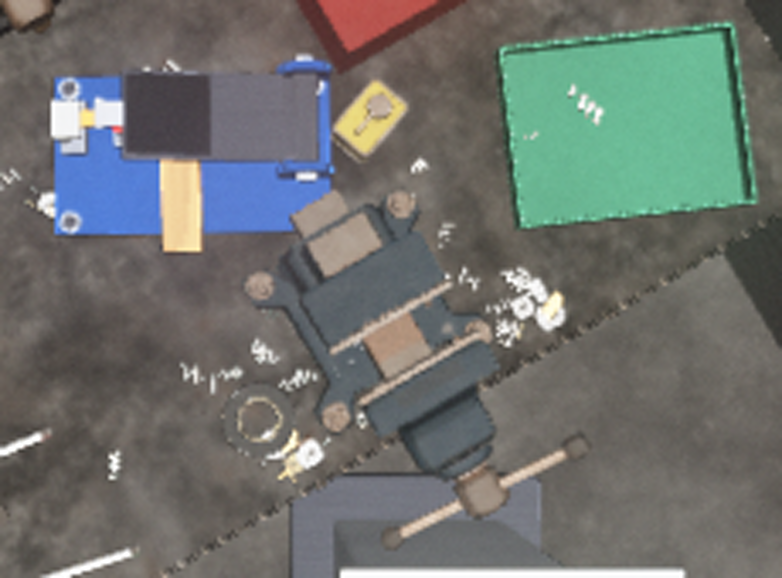

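View pics/cb.png

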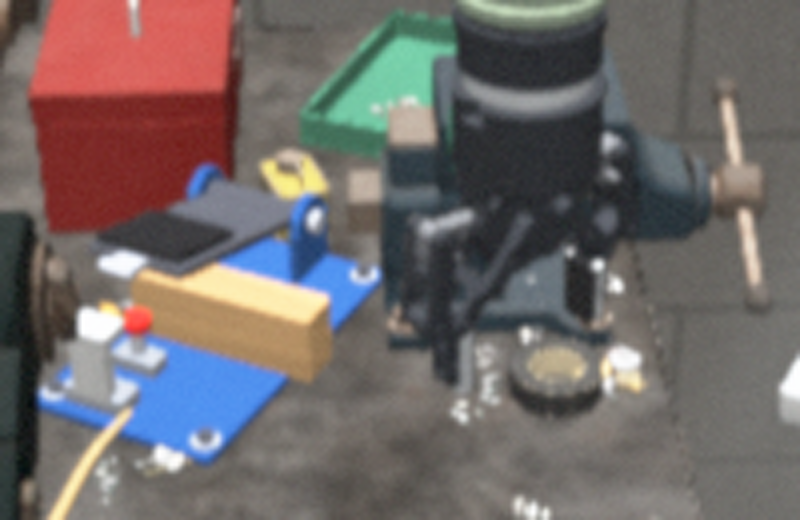

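The crops show the chock's near end spanning (162–202, 250) in the top crop. The vise's anvil is at (347,240), and its hub is at (482,490). I'll convert these to world coordinates.

```bash
cat >> h.py <<'E'
def ray(c,u,v):
    p=vision.camera_params(c);T=np.array(p['world_from_camera']);d=T[:3,:3]@np.linalg.inv(p['K'])@[u,v,1];return T[:3,3],d
def atz(c,u,v,z):
    o,d=ray(c,u,v);return (o+d*(z-o[2])/d[2]).round(4)
def tri(a,b):
    o1,d1=ray('top',*a);o2,d2=ray('side',*b);s=np.linalg.lstsq(np.c_[d1,-d2],o2-o1,rcond=None)[0]
    p=o1+d1*s[0];q=o2+d2*s[1];return ((p+q)/2).round(3),np.linalg.norm(p-q).round(4)
E
python3 - <<'E'
from h import *
t=lambda u,v:(u/3.4+215-.35,v/3.4+140-.35)
s=lambda u,v:(u/4+185-.4,v/4+160-.4)
print('anvil',tri(t(347,240),s(412,125)),'hub',tri(t(482,490),s(740,188)))
print('handle ends',tri(t(392,538),s(757,297)),tri(t(575,446),s(727,90)),tri(t(392,538),s(727,90)))
print('box corner',tri(t(345,68),s(225,97)))
for n,u,v,z in[('chockNL',162,251,.065),('chockNR',202,251,.065),('chockFL',162,162,.065),('chockFR',202,162,.065),
 ('plateFL',55,77,.01),('plateNL',55,236,.01),('plateNR',330,232,.01),
 ('padTL',124,74,.105),('padBL',124,158,.105),('padTR',210,74,.085),('padBR',210,158,.085),
 ('tray',500,48,.03),('tray',735,25,.03),('tray',757,202,.03),('tray',520,228,.03),('tin',408,97,.068),('tin',378,80,.068),('tin',335,125,.068),('tin',362,160,.068),
 ('latch',52,100,.08),('latch',82,138,.08)]:
    print(n,atz('top',*t(u,v),z))
E
```

```text
anvil (array([0.446, 0.161, 0.137]), np.float64(0.0029)) hub (array([0.23 , 0.04 , 0.077]), np.float64(0.0019))
handle ends (array([0.185, 0.117, 0.038]), np.float64(0.0011)) (array([ 0.27 , -0.034,  0.116]), np.float64(0.0024)) (array([0.21 , 0.135, 0.212]), np.float64(0.0101))
box corner (array([0.602, 0.164, 0.124]), np.float64(0.0092))
chockNL [0.4426 0.3232 0.065 ]
chockNR [0.4425 0.2872 0.065 ]
chockFL [0.5232 0.3233 0.065 ]
chockFR [0.5231 0.2871 0.065 ]
plateFL [0.6107 0.4271 0.01  ]
plateNL [0.4603 0.4263 0.01  ]
plateNR [0.4633 0.1688 0.01  ]
padTL [0.5966 0.3548 0.105 ]
padBL [0.5221 0.3546 0.105 ]
padTR [0.5998 0.2794 0.085 ]
padBR [0.5243 0.2795 0.085 ]
tray [0.6328 0.011  0.03  ]
tray [ 0.6535 -0.2069  0.03  ]
tray [ 0.4885 -0.2228  0.03  ]
tray [ 0.4651 -0.0049  0.03  ]
tin [0.5811 0.101  0.068 ]
tin [0.5967 0.1279 0.068 ]
tin [0.5559 0.167  0.068 ]
tin [0.5241 0.143  0.068 ]
latch [0.5777 0.4213 0.08  ]
latch [0.5433 0.3942 0.08  ]
```

step_arm --rows '[[[0,0,0,-0.241],[0,0,0,-0.241],[0,0,0,-0.24],[-0.05,-0.03,0,0],[-0.05,-0.03,0,0],[-0.05,-0.03,0,0],[-0.05,-0.03,0,0],[-0.05,-0.03,0,0]]]' --claw -1

```text
clock: 1.9
tool_pos: [0.3956, 0.3936, 0.2315]
tcp_rot: [-0.001, 3.141, 0.001]
contact_force: [0.8, 0.8, -0.1]
finger_gap: 1.003
grasp_force: 0.0
```

step_arm --rows '[[[-0.04,-0.03,0,0],[-0.04,-0.04,0,0],[0,-0.03,0,0],[0,0,0,0],[0,0,0,0]]]'

```text
clock: 2.4
tool_pos: [0.4583, 0.3145, 0.2313]
tcp_rot: [-0.001, -3.141, -0.001]
contact_force: [-0.2, 0.5, -0.5]
finger_gap: 0.998
grasp_force: 0.0
```

```bash
python3 - <<'E'
from h import *
o=manip.get_obs();print(o['clock'],o['tool_pos'],R.from_rotvec(o['tcp_rot']).as_matrix().round(3).tolist(),o['contact_force'],o['joint_pos'])
save('wrist','w1');
for n in ('chock','pedal_pad','pad_top','hinge'): print(n,vision.mark_of('wrist',n)[:1])
p=vision.camera_params('wrist');print(p)
E
```

```text
2.4 [0.45828029 0.31445717 0.23132442] [[-1.0, 0.001, -0.0], [0.001, 1.0, 0.0], [0.0, 0.0, -1.0]] [-0.19979391  0.47762678 -0.48478822] [ 4.68301345e-01  3.36807290e-01 -1.77217072e-01  1.05677096e+00
  4.84321878e-04  4.69226936e-01]
chock [{'xyz': [0.5166, 0.307, 0.0129], 'score': 0.85}]
pedal_pad [{'xyz': [0.5671, 0.3183, 0.0909], 'score': 0.86}]
pad_top [{'xyz': [0.5633, 0.3142, 0.1018], 'score': 0.85}]
hinge [{'xyz': [0.5169, 0.3094, 0.0135], 'score': 0.75}]
{'K': array([[346.7204746 ,   0.        , 272.08478845],
       [  0.        , 346.7204746 , 207.92925258],
       [  0.        ,   0.        ,   1.        ]]), 'world_from_camera': array([[-2.94312341e-03,  9.64238792e-01,  2.65018661e-01,
         3.91818330e-01],
       [ 9.99995599e-01,  2.73839374e-03,  1.14197611e-03,
         3.14292798e-01],
       [ 3.75412222e-04,  2.65020855e-01, -9.64242607e-01,
         3.72813617e-01],
       [ 0.00000000e+00,  0.00000000e+00,  0.00000000e+00,
         1.00000000e+00]])}
```

View pics/w1.png

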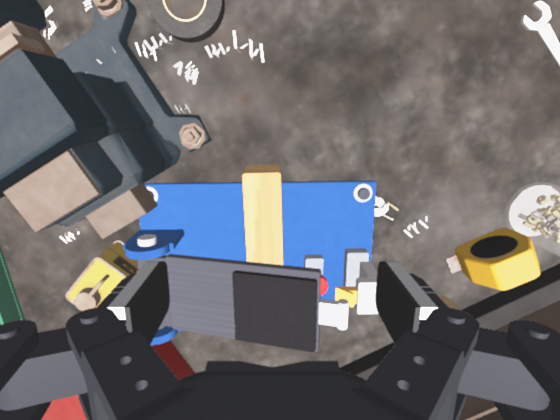

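The wrist view shows the chock at columns 244–282, so its centre line is at y≈0.306. Nothing stands in the descent path.

step_arm --rows '[[[-0.01,-0.01,0,0],[0,0,0.05,0],[0,0,0.06,0],[0,0,0.06,0],[0,0,0.05,0],[0,0,0.035,0],[0,0,0,0],[0,0,0,0]]]'

```text
clock: 3.45
tool_pos: [0.4664, 0.3066, 0.0275]
tcp_rot: [0.0, -3.141, 0.001]
contact_force: [0.8, -0.6, 1.1]
finger_gap: 0.997
grasp_force: 0.0
```

step_arm --rows '[[[0,0,0,0],[0,0,0,0],[0,0,0,0],[0,0,0,0],[0,0,0,0],[0,0,0,0],[0,0,0,0],[0,0,0,0]]]' --claw 1

```text
clock: 4.25
tool_pos: [0.4671, 0.3071, 0.0287]
tcp_rot: [-0.001, 3.139, 0.002]
contact_force: [-0.9, 0.1, 6.8]
finger_gap: 0.417
grasp_force: 60.7
```

step_arm --rows '[[[0.01,0,-0.001,0],[0.02,0,0,0],[0.025,0,0,0],[0.025,0,0,0],[0.025,0,0,0],[0.015,0,0,0],[0,0,0,0]]]'

```text
clock: 4.95
tool_pos: [0.3678, 0.3066, 0.0284]
tcp_rot: [0.003, -3.139, -0.0]
contact_force: [-6.8, -0.1, 9.0]
finger_gap: 0.413
grasp_force: 60.8
```

step_arm --rows '[[[0,0,-0.02,0],[0,0,-0.06,0],[0,0,-0.06,0],[0,0,-0.06,0],[0,0,-0.06,0],[0,0,-0.06,0],[0,0,-0.02,0],[0,0,0,0]]]'

```text
clock: 5.75
tool_pos: [0.3715, 0.3074, 0.3027]
tcp_rot: [-0.0, 3.138, 0.004]
contact_force: [-0.0, -0.2, -2.0]
finger_gap: 0.412
grasp_force: 60.5
```

step_arm --rows '[[[-0.02,-0.03,0,0],[-0.027,-0.053,0,0],[-0.027,-0.053,0,0],[-0.027,-0.053,0,0],[-0.027,-0.053,0,0],[-0.027,-0.053,0,0],[-0.027,-0.053,0,0],[-0.027,-0.053,0,0]]]'

```text
clock: 6.55
tool_pos: [0.5369, -0.0159, 0.2975]
tcp_rot: [-0.0, -3.137, -0.002]
contact_force: [0.5, 0.4, -1.6]
finger_gap: 0.417
grasp_force: 60.5
```

step_arm --rows '[[[-0.02,-0.04,0,0],[-0.005,-0.01,0,0],[0,0,0,0.28],[0,0,0,0.28],[0,0,0,0.28],[0,0,0,0.28],[0,0,0,0.28],[0,0,0,0.28]]]'

```text
clock: 7.35
tool_pos: [0.5562, -0.0531, 0.2979]
tcp_rot: [-1.286, -2.862, 0.0]
contact_force: [-0.3, 0.3, -2.1]
finger_gap: 0.414
grasp_force: 60.7
```

step_arm --rows '[[[0,0,0,0.28],[0,0,0,0.28],[0,0,0,0.28],[0,0,0,0.28],[0,0,0,0.128],[0,0,0,0],[0,0,0,0],[0,0,0,0]]]'

```text
clock: 8.15
tool_pos: [0.5571, -0.0537, 0.2994]
tcp_rot: [-2.097, -2.337, 0.001]
contact_force: [0.3, -0.1, -1.2]
finger_gap: 0.415
grasp_force: 60.7
```

```bash
python3 - <<'E'
from h import *
o=manip.get_obs();M=R.from_rotvec(o['tcp_rot']).as_matrix();print(o['clock'],o['tool_pos'],M.round(3).tolist(),o['contact_force'],o['finger_gap'],o['joint_pos'])
a=save('top','t2');b=save('wrist','w2');
cv2.imwrite('pics/w2c.png',np.hstack([cv2.resize(a[100:310,200:480],(400,300)),cv2.resize(b,(400,300))])[:,:,::-1])
d=M[:2,:2].T@(np.array([.555,-.056])-o['tool_pos'][:2])
print('shift numbers',d/.8)
for c in('top','wrist'):print([(n,vision.mark_of(c,n)[:1]) for n in('chock','tray')])
E
```

```text
8.15 [ 0.55707122 -0.05374613  0.29935003] [[-0.108, 0.994, -0.001], [0.994, 0.108, 0.0], [0.001, -0.001, -1.0]] [ 0.26507669 -0.05402226 -1.2255153 ] 0.4154686279850601 [-2.28168545e-01  3.11326365e-01 -3.91103936e-02  1.22174878e+00
  1.74469866e-04  1.23434942e+00]
shift numbers [-0.00252105 -0.00287833]
[('chock', [{'xyz': [0.5637, -0.1047, 0.281], 'score': 0.77}]), ('tray', [{'xyz': [0.5624, -0.1084, 0.0017], 'score': 0.58}])]
[('chock', [{'xyz': [0.5614, -0.1017, 0.2814], 'score': 0.73}]), ('tray', [{'xyz': [0.5691, -0.1021, -0.0003], 'score': 0.71}])]
```

View pics/w2c.png

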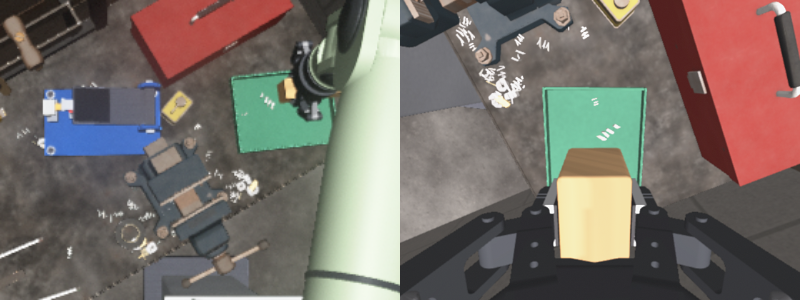

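The chock is held level, lined up over the tray's long axis with its centre near (0.562, -0.104). I'll lower it.

step_arm --rows '[[[-0.001,-0.002,0.04,0],[0,0,0.06,0],[0,0,0.06,0],[0,0,0.06,0],[0,0,0.05,0],[0,0,0.04,0],[0,0,0.02,0],[0,0,0,0]]]'

```text
clock: 9.25
tool_pos: [0.5537, -0.0546, 0.0335]
tcp_rot: [-2.096, -2.334, 0.004]
contact_force: [0.1, -1.1, -1.6]
finger_gap: 0.411
grasp_force: 60.5
```

step_arm --rows '[[[0,0,0.004,0],[0,0,0.004,0],[0,0,0.003,0],[0,0,0,0],[0,0,0,0]]]'

```text
clock: 9.75
tool_pos: [0.5563, -0.0551, 0.0278]
tcp_rot: [2.099, 2.337, 0.001]
contact_force: [0.4, 1.0, -2.0]
finger_gap: 0.417
grasp_force: 60.5
```

step_arm --rows '[[[0,0,0.003,0],[0,0,0.002,0],[0,0,0,0],[0,0,0,0]]]'

```text
clock: 10.15
tool_pos: [0.5559, -0.0551, 0.0232]
tcp_rot: [-2.099, -2.337, 0.0]
contact_force: [0.2, 0.7, -1.0]
finger_gap: 0.416
grasp_force: 60.6
```

step_arm --rows '[[[0,0,0.002,0],[0,0,0,0],[0,0,0,0]]]'

```text
clock: 10.45
tool_pos: [0.556, -0.0551, 0.0227]
tcp_rot: [2.099, 2.337, 0.0]
contact_force: [-3.8, 1.2, 8.5]
finger_gap: 0.412
grasp_force: 61.6
```

step_arm --rows '[[[0,0,0.001,0],[0,0,0,0],[0,0,0,0]]]'

```text
clock: 10.75
tool_pos: [0.5561, -0.0551, 0.0227]
tcp_rot: [2.099, 2.337, 0.0]
contact_force: [-4.8, 1.7, 15.3]
finger_gap: 0.413
grasp_force: 62.7
```

step_arm --rows '[[[0,0,-0.002,0],[0,0,0,0],[0,0,0,0],[0,0,0,0],[0,0,0,0],[0,0,0,0],[0,0,0,0]]]' --claw -1

```text
clock: 11.45
tool_pos: [0.5559, -0.0551, 0.0224]
tcp_rot: [-2.099, -2.337, 0.0]
contact_force: [1.0, -0.5, -0.3]
finger_gap: 1.001
grasp_force: 0.0
```

step_arm --rows '[[[0,0,-0.03,0],[0,0,-0.06,0],[0,0,-0.06,0],[0,0,-0.06,0],[0,0,-0.06,0],[0,0,-0.03,0],[0,0,0,0]]]'

```text
clock: 12.15
tool_pos: [0.5583, -0.0556, 0.2671]
tcp_rot: [2.095, 2.332, 0.006]
contact_force: [0.4, 0.2, -0.4]
finger_gap: 1.0
grasp_force: 0.0
```

step_arm --rows '[[[0.04,0.006,0,0],[0.055,0.007,0,0],[0.06,0.007,0,0],[0.06,0.007,0,0],[0.06,0.007,0,0],[0.06,0.007,0,0],[0.06,0.007,0,0],[0.05,0.007,0,0]]]' --claw 1

```text
clock: 12.95
tool_pos: [0.5606, 0.3059, 0.2609]
tcp_rot: [-2.097, -2.338, 0.003]
contact_force: [0.5, 0.4, -0.1]
finger_gap: 0.003
grasp_force: 0.0
```

step_arm --rows '[[[0.02,0.002,0,0],[0,0,0,0],[0,0,0,0],[0,0,0,0],[0,0,0,0]]]'

```text
clock: 13.45
tool_pos: [0.5619, 0.3181, 0.2626]
tcp_rot: [2.102, 2.335, -0.0]
contact_force: [-0.4, -0.2, 0.2]
finger_gap: -0.002
grasp_force: 0.0
```

```bash
python3 - <<'E'
from h import *
o=manip.get_obs();M=R.from_rotvec(o['tcp_rot']).as_matrix();print(o['clock'],o['tool_pos'],M.round(3).tolist(),o['contact_force'],o['finger_gap'],o['joint_pos'])
print(M[:2,:2].T@(np.array([.562,.321])-o['tool_pos'][:2])/.8)
a=save('top','t3');b=save('side','s3')
cv2.imwrite('pics/t3c.png',np.hstack([cv2.resize(a[100:310,200:480],(400,300)),cv2.resize(b[150:300,180:380],(400,300))])[:,:,::-1])
for n in('chock','tray','tape_roll','parts_tin'):print(n,[vision.mark_of(c,n)[:1] for c in('top','side')])
E
```

```text
13.45 [0.56191087 0.31805517 0.26258574] [[-0.105, 0.995, -0.0], [0.995, 0.105, -0.0], [-0.0, -0.0, -1.0]] [-0.3670881  -0.19267093  0.23658775] -0.0015608818738103397 [ 4.00947264e-01  4.93799401e-01  1.43187787e-01  1.22031998e+00
 -2.56278274e-04  1.86690809e+00]
[0.00364917 0.00049599]
chock [[{'xyz': [0.5622, -0.1055, 0.0047], 'score': 0.97}], []]
tray [[{'xyz': [0.5612, -0.109, -0.0004], 'score': 0.66}], [{'xyz': [0.5646, -0.1072, -0.0008], 'score': 0.93}]]
tape_roll [[], [{'xyz': [0.2928, 0.2347, -0.0005], 'score': 0.89}]]
parts_tin [[{'xyz': [0.5686, 0.1315, -0.0004], 'score': 0.86}], [{'xyz': [0.5715, 0.1325, 0.0002], 'score': 0.66}]]
```

View pics/t3c.png

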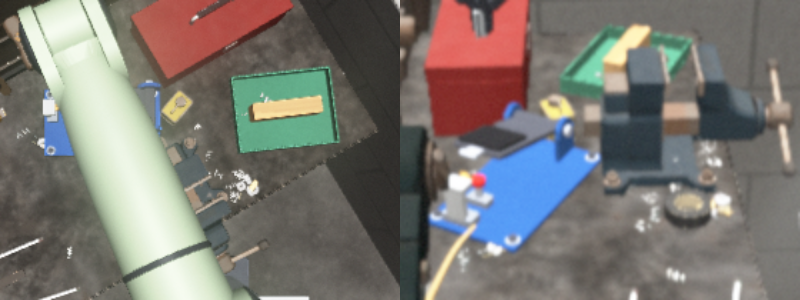

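The chock lies flat in the tray at crop (287,107) and the space under the pedal is clear. Next I'll press the pad, feeling for the stop.

step_arm --rows '[[[0.003,0,0.04,0],[0,0,0.06,0],[0,0,0.05,0],[0,0,0.03,0],[0,0,0.005,0],[0,0,0,0],[0,0,0,0]]]'

```text
clock: 14.65
tool_pos: [0.5626, 0.3226, 0.1164]
tcp_rot: [2.099, 2.336, 0.004]
contact_force: [0.5, -0.1, 0.8]
finger_gap: -0.0
grasp_force: 0.0
```

step_arm --rows '[[[0,0,0.005,0],[0,0,0.005,0],[0,0,0.005,0],[0,0,0.005,0],[0,0,0,0]]]'

```text
clock: 15.15
tool_pos: [0.5622, 0.3238, 0.0998]
tcp_rot: [-2.098, -2.337, -0.007]
contact_force: [-1.9, 2.3, 7.0]
finger_gap: 0.0
grasp_force: 3.4
```

step_arm --rows '[[[0,0,0.005,0],[0,0,0.005,0],[0,0,0.005,0],[0,0,0.005,0],[0,0,0,0]]]'

```text
clock: 15.65
tool_pos: [0.5627, 0.3253, 0.0848]
tcp_rot: [-2.096, -2.337, -0.012]
contact_force: [-1.4, 5.7, 8.7]
finger_gap: -0.003
grasp_force: 4.3
```

step_arm --rows '[[[0,0,0.003,0],[0,0,0.003,0],[0,0,0,0]]]'

```text
clock: 15.95
tool_pos: [0.5628, 0.326, 0.0809]
tcp_rot: [-2.095, -2.337, -0.014]
contact_force: [-2.7, 7.4, 12.2]
finger_gap: -0.001
grasp_force: 5.8
```

step_arm --rows '[[[0,0,0.002,0],[0,0,0.001,0],[0,0,0,0]]]'

```text
clock: 16.25
tool_pos: [0.5628, 0.3261, 0.0783]
tcp_rot: [-2.095, -2.337, -0.014]
contact_force: [-1.8, 8.1, 10.2]
finger_gap: -0.0
grasp_force: 5.1
```

step_arm --rows '[[[0.001,0,0.002,0],[0.001,0,0.002,0],[0,0,0,0]]]'

```text
clock: 16.55
tool_pos: [0.5628, 0.3268, 0.0745]
tcp_rot: [-2.097, -2.338, -0.012]
contact_force: [-0.9, 5.6, 8.6]
finger_gap: -0.001
grasp_force: 3.9
```

step_arm --rows '[[[0,0,0.002,0],[0,0,0,0]]]'

```text
clock: 16.75
tool_pos: [0.5628, 0.3269, 0.0729]
tcp_rot: [-2.097, -2.337, -0.012]
contact_force: [-1.6, 6.6, 8.4]
finger_gap: 0.0
grasp_force: 3.9
```

step_arm --rows '[[[0,0,0.002,0],[0,0,0,0]]]'

```text
clock: 16.95
tool_pos: [0.5628, 0.3271, 0.0714]
tcp_rot: [-2.096, -2.337, -0.013]
contact_force: [-0.2, 5.7, 9.4]
finger_gap: 0.005
grasp_force: 4.6
```

step_arm --rows '[[[0,0,0.002,0],[0,0,0,0]]]'

```text
clock: 17.15
tool_pos: [0.5628, 0.3273, 0.0706]
tcp_rot: [-2.096, -2.337, -0.013]
contact_force: [-2.3, 5.6, 14.3]
finger_gap: 0.004
grasp_force: 7.0
```

Resistance is rising, so I'm likely at the latch. I'll carry on in small steps.

step_arm --rows '[[[0,0,0.001,0],[0,0,0,0]]]'

```text
clock: 17.35
tool_pos: [0.5628, 0.3273, 0.0702]
tcp_rot: [-2.096, -2.337, -0.014]
contact_force: [-3.7, 6.5, 16.7]
finger_gap: 0.002
grasp_force: 8.1
```

step_arm --rows '[[[0,0,0.001,0],[0,0,0,0]]]'

```text
clock: 17.55
tool_pos: [0.5628, 0.3274, 0.0699]
tcp_rot: [-2.096, -2.338, -0.014]
contact_force: [-5.1, 5.0, 18.7]
finger_gap: 0.005
grasp_force: 9.4
```

step_arm --rows '[[[0,0,0.001,0],[0,0,0,0]]]'

```text
clock: 17.75
tool_pos: [0.5628, 0.3274, 0.0695]
tcp_rot: [-2.096, -2.338, -0.014]
contact_force: [-5.2, 4.7, 21.6]
finger_gap: -0.001
grasp_force: 10.7
```

step_arm --rows '[[[0,0,0.001,0],[0,0,0,0],[0,0,0,0]]]'

```text
clock: 18.05
tool_pos: [0.5628, 0.3275, 0.0692]
tcp_rot: [-2.096, -2.338, -0.015]
contact_force: [-6.9, 3.4, 23.1]
finger_gap: -0.0
grasp_force: 11.9
```

step_arm --rows '[[[0,0,0.001,0],[0,0,0,0],[0,0,0,0],[0,0,0,0],[0,0,0,0]]]'

```text
clock: 18.55
tool_pos: [0.5629, 0.3275, 0.0689]
tcp_rot: [-2.096, -2.338, -0.015]
contact_force: [-7.7, 3.9, 26.2]
finger_gap: 0.005
grasp_force: 13.2
```

step_arm --rows '[[[0,0,-0.004,0],[0,0,-0.004,0],[0,0,0,0],[0,0,0,0]]]'

```text
clock: 18.95
tool_pos: [0.5628, 0.3259, 0.072]
tcp_rot: [-2.098, -2.338, -0.01]
contact_force: [-0.9, 4.3, 8.9]
finger_gap: -0.005
grasp_force: 4.5
```

step_arm --rows '[[[0,0,-0.006,0],[0,0,0,0],[0,0,0,0]]]'

```text
clock: 19.25
tool_pos: [0.5607, 0.3232, 0.074]
tcp_rot: [-2.1, -2.337, 0.002]
contact_force: [-0.2, -0.1, -0.8]
finger_gap: -0.002
grasp_force: 0.0
```

The force dropped to zero at z=0.074, so the latch is holding. I'll retreat and check.

step_arm --rows '[[[0,0,-0.02,0],[0,0,-0.05,0],[0,0,-0.06,0],[0,0,-0.06,0],[0,0,-0.03,0],[0,0,0,0],[0,0,0,0]]]'

```text
clock: 19.95
tool_pos: [0.561, 0.3234, 0.25]
tcp_rot: [-2.1, -2.337, 0.001]
contact_force: [-0.3, -0.2, -1.3]
finger_gap: -0.0
grasp_force: 0.0
```

```bash
python3 - <<'E'
from h import *
o=manip.get_obs();print(o['clock'],o['tool_pos'],o['contact_force'])
a=save('wrist','w4');b=save('side','s4')
cv2.imwrite('pics/f.png',np.hstack([cv2.resize(a,(400,300)),cv2.resize(b[150:300,180:380],(400,300))])[:,:,::-1])
for c in('side','wrist'):print([vision.mark_of(c,n)[:1] for n in('pad_top','pedal_pad','tape_measure')])
E
```

```text
19.95 [0.56104312 0.32339478 0.24996078] [-0.25624087 -0.19622367 -1.3434937 ]
[[{'xyz': [0.5647, 0.3225, 0.0743], 'score': 0.61}], [{'xyz': [0.5632, 0.3215, 0.0654], 'score': 0.82}], []]
[[{'xyz': [0.5643, 0.3204, 0.0729], 'score': 0.73}], [{'xyz': [0.5673, 0.3234, 0.0627], 'score': 0.93}], []]
```

View pics/f.png

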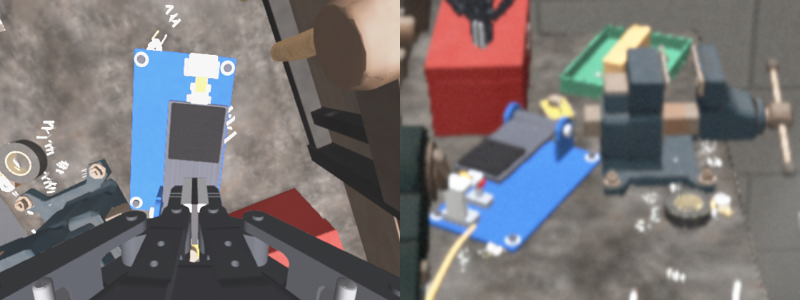

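The pedal is staying down: the pad top is at z≈0.073, with the nose under the latch at (203,75) in the left panel. The chock is in the tray, and the arm is clear of everything.

```bash
python3 -c "
from h import *
print(sign_off())"
```

```text
the job is handed in; nothing more can be done
None
```

The chock is lying flat in the green tray and the pedal is latched down on its stop. The press peaked at about 26 N, the bystanders weren't touched as far as I could see, and I handed the job in after about 20 s of robot time.

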